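Load an LED module under the contact clip of a test cradle

TASK

Load the LED module lying between the rails of the test cradle: hold the clip's lever down with one fingertip so that its copper nose stays up, and with the other fingertip push the module along the rails, under the nose, right up against the end stop. Keep the clip open until the module is home, then let the lever up so that the nose comes down and stays on the module, and move clear. Only press and push: do not pick the module up, and leave the other things on the bench alone.

Things in the scene. Friction and masses are not known exactly. Their poses are not given: they have to be found in the camera images.
- cradle: Fixed test cradle: aluminium base 204 x 142 mm, black bed, two grey rails. Origin on the bench top under the track's centre line; x = the way the module is pushed (roughly away from the robot), y = towards the clip lever (left seen along x), z up. In mm here: base x -96..108, y -46..96, top z 8; bed x -92..70, top z 16; rail inner faces y +-29.5, tops z 22.
- stop (a point): Middle of the end stop's face, at x 62, y 0, z 21 mm in the cradle frame; the module's leading face must meet it. The stop is 52 mm wide, its top at z 29; a terminal block stands behind it (x 73..103, top z 36).
- lip (a point): Middle of the top of the fixed lip over the right edge of the track, at x 32, y -30.5, z 31 mm in the cradle frame: x 4..60, y -37..-24, underside at z 28.
- shaft (a point): On the axis of the clip's shaft, at x 0, y 43, z 26 mm in the cradle frame; the shaft lies along the cradle's x, in three brackets 7 mm thick (x -86, 16 and 63; y 37..50; tops at z 32).
- clip (a joint): Angle of the spring clip (rad), about its shaft. 0 = at rest: nose down in the track, blocking the module. 0.6 = lever fully down on its hard stop, nose 16 mm over the bed. The spring always returns it towards 0. The module passes freely above 0.36; resting on the module it reads about 0.30. The lever takes 2 to 6 N.
- clip_pad (a point): Middle of the top of the lever's rubber pad; moves with it. The pad spans x -76..2 mm in the cradle frame and is 25 mm wide. At rest it slopes up away from the track at 0.6 rad, this point at y 72, z 38 mm (outer edge z 45); fully down it is level, y 62..87, top z 19 mm. A fingertip can slide along it while holding it down.
- clip_nose (a point): Underside of the clip's copper nose (round bar 6 mm thick along the cradle's x, x 30..54 mm) at its end nearest the incoming module. At rest: x 30, y 22, z 19.5 mm in the cradle frame.
- module: The LED module to load: flat aluminium plate with a white LED board on top, 64 (x) x 56 (y) x 10 mm, 0.07 to 0.14 kg. Origin at the centre of its underside; axes as the cradle's. Starts on the bed between the rails (1.5 mm play each side), its leading face 6 to 24 mm short of the nose. Home, its origin is at x 30 mm in the cradle frame.
- spare_module: A second, identical LED module lying on the bench in front of the cradle, to the right; leave it alone. Origin at the centre of its underside.
- driver_red: Small screwdriver with a red handle, 153 mm long, lying on the bench to the left of the cradle; leave it alone. Origin under its middle, its length along its y.
- tweezers: Steel tweezers, 122 mm long, lying on the bench in front of the cradle, to the left; leave them alone. Origin under their middle, length along their y.
- multimeter: Dark grey hand multimeter 157 x 77 x 46 mm, lying on the bench to the right; leave it alone. Origin under its middle.
Things that resemble listed ones, but are neither listed nor needed, are in the scene too. Leave any green or yellow look-alike of the module alone.

How it is judged:
On the way, in this order (a step that is already met when the one before it is completed fails the run):
1. the clip is held open with the lever well down (past 0.4 rad) (value of joint clip above 0.4 rad), for 0.2 s.
2. the module is home against the stop (within 2.5 mm) while the clip is still held open (x of module in the frame of cradle above 0.0275 m and value of joint clip above 0.36 rad), for 0.1 s.
At the end, for the whole second after the job is handed in: The module lies flat on the bed between the rails, within 2.5 mm of the end stop and at rest, and the clip's nose has come down and rests on it (clip at 0.26 to 0.345 rad) (x of module in the frame of cradle between 0.0275 and 0.033 m and y of module in the frame of cradle between -0.004 and 0.004 m and z of module in the frame of cradle below 0.019 m and angle between module's own z axis and vertical below 0.05 rad and value of joint clip between 0.26 and 0.345 rad and linear speed of module below 0.01 m/s); the robot touches nothing.
It fails at once if the module is lifted off the bed (8 mm or more) or tipped up (z of module in the frame of cradle above 0.024 m or angle between module's own z axis and vertical above 0.25 rad).
It fails at once if the clip is let down onto the module before it is home (more than 8 mm short of the stop) (x of module in the frame of cradle between 0.004 and 0.022 m and value of joint clip below 0.33 rad).
It fails at once if another loose thing (second module, screwdriver, tweezers or multimeter) is moved more than 20 mm (distance of any of spare_module, driver_red, tweezers, multimeter from where it was at the start of the episode above 0.02 m).
It also fails if it takes over 35 s, if anything falls off the work surface, if the arm or the gripper's body presses on something with over 40 N, if the wrist force passes 120 N, or if a joint passes its speed limit or range.

ROBOT

A 7-joint arm with a two-finger parallel gripper is mounted at the origin on a cart in front of the work surface, level with it; the furniture and walls round the work are solid. World frame = base frame: x ahead of the robot, y to its left, z up, the work surface at z = 0. Lengths are in m, angles in rad, forces in N, time in s.
With the tool pointing down it reaches from about 0.4 to 0.9 m from the base axis. Payload 5.5 kg.
Tool frame: the origin (TCP) lies at the very end of the fingers, on their centre line; the grasp point (between the pads) lies behind it (grasp_offset is the z of the grasp point in the tool frame, in m); z points along the fingers, y is the line along which they close (so a half turn about z gives the same grasp; the last joint's range is limited). The gripper opens to 92 mm and grips with 3 to 60 N. Pads are 19 mm wide; open, the fingers measure 130 mm over their backs; the gripper's body (75 mm by 190 mm) begins 47 mm behind the grasp point.
Start: joints at [-0.878, 0.501, -0.427, 1.55, 0.221, 1.138, -0.21], TCP at [0.271, 0.591, 0.191] pointing down, gripper open.
Joint ranges: [-2.88, 2.88], [-0.31, 2.03], [-1.54, 1.56], [0.2, 2.42], [-1.41, 4.55], [0.19, 2.02], [-2.57, 2.57]. Speed limits (rad/s): [2.57, 2.57, 3.14, 3.14, 3.14, 3.14, 3.14].

INTERFACE

Orientations are given as a rotation vector (axis times angle).
In Python, from cell import read_state, snapshot, camera_params, hand_in, grasp_offset gives the robot as it stands. The module is installed in compiled form; this text tells all that it offers.
- The arm moves only by the tool arm_command, never from a script. Its argument "series" is a list of rows, each an object with "travel": the shift along the world's x, y, z in units of 25 mm (1.0 is 25 mm), a list of three; "dr": the turn, a rotation vector about the world's x, y, z in units of 5 degrees (1.0 is 5 degrees), a list of three; "hand": the finger opening in mm, from 0 to 91.8. A call has 1 to 12 rows; each row shifts and turns the commanded pose from where the row before left it; what a row does not reach is not made up. A row lasts 1/12 s, in which the tool goes at most 41.7 mm and 7.16 degrees, less where a joint would pass 70% of its speed; a pose out of reach is approached as far as the arm can. A call is refused whole if a number of a shift passes 1 or a number of a turn 1, either way. A call with a gripper value outside its range is refused whole. The fingers move at their own pace and stop on an object; "grip_force" is the grip in N (left out, the last holds). Time passes only in rows, so rows that do not move let the fingers close. It gives the time, the measured TCP pose, the force, the opening and the grip force at its end, in the units of the state.
- read_state(): the state, without advancing time (a new reading comes with each control period).
- snapshot(name): name is "side" or "top"; returns the picture (420x560x3 uint8, blue, green, red); there is no depth.
- camera_params(name): a dict with "vfov" (degrees; the focal length in pixels is half the picture's height over the tangent of half this angle, whatever the lens; pixels are square), "cx", "cy" (the principal point, pixels), "R" (3x3) and "t" (3): a world point X has camera coordinates R X + t. Camera axes: x right, y down, z forward; pixel columns grow to the right and rows downward; lengths in m; the calibration is good to about 2 mm. A picture is of the moment at which its call begins. camera_params takes no time and is no camera call.
- hand_in(): hands the job in; it is judged then, once.
The state is a dict: "time": time; "joint_pos": joint angles; "joint_velocities": joint speeds; "tau": joint torques, N m; "eef_pos": TCP position; "eef_rot": TCP orientation; "force": force on the tool from outside, world axes, zero at the start; "wrist_torque": the same for the moment, N m; "gripper_width": finger opening in m; "finger_force": force on a finger pad.
Only numpy, scipy, OpenCV 4.12 (cv2) and the standard library are available. Lean on these libraries where they do the work, as an engineer would, in place of code of your own. Each camera call takes 0.05 s, during which the arm holds its last target. There are 200 camera calls.

## Working session

There is one attempt and no reset: what is moved stays moved. The work goes in short steps, Python scripts to look and compute and a tool call to move; the robot and the scene stay as the last step left them, time stands still between calls to the robot, and variables do not carry over. Pictures are saved under pics/ and viewed, at most 10 in all, crops included, and the job is handed in when it is done.

Besides the shell and the picture viewer there is one more tool, called after "Request:" by a JSON object that holds its "name" and its "arguments", one argument or row to a line. arm_command: Moves the arm, as the interface text tells. Its arguments: {"type":"object","properties":{"series":{"type":"array","items":{"type":"object","properties":{"travel":{"type":"array","items":{"type":"number"}},"dr":{"type":"array","items":{"type":"number"}},"hand":{"type":"number"}}}},"grip_force":{"type":"number"}},"required":["series"]}

```bash
mkdir -p pics
python3 - <<'E'
from cell import *
import cv2
s=read_state();print({k:s[k] for k in('time','eef_pos','eef_rot','force','gripper_width')},grasp_offset if not callable(grasp_offset) else grasp_offset())
for n in('side','top'):
    cv2.imwrite(f'pics/{n}0.png',snapshot(n)); print(n,camera_params(n))
E
```

```text
{'time': 0.0, 'eef_pos': array([0.27059   , 0.59015039, 0.19029393]), 'eef_rot': array([-6.69872083e-01, -3.06887741e+00,  2.96231376e-03]), 'force': array([ 0.29393798,  0.10736436, -0.09783469]), 'gripper_width': 0.09176528946879307} -0.0188
side {'vfov': 47.80979030557772, 'cx': 277.8348766127678, 'cy': 208.211259398803, 'R': array([[ 0.80000319, -0.59986255,  0.01264162],
       [-0.25575812, -0.35999834, -0.89721178],
       [ 0.54275471,  0.71453909, -0.44141954]]), 't': array([-0.34950582,  0.20783142,  0.7621449 ])}
top {'vfov': 44.67711695952364, 'cx': 281.03166377106373, 'cy': 206.51047444219924, 'R': array([[-0.00264901, -0.99998504, -0.00478621],
       [-0.98545634,  0.00342369, -0.16989429],
       [ 0.16990814,  0.00426655, -0.98545067]]), 't': array([0.08436047, 0.48343835, 1.06169439])}
```

View pics/side0.png

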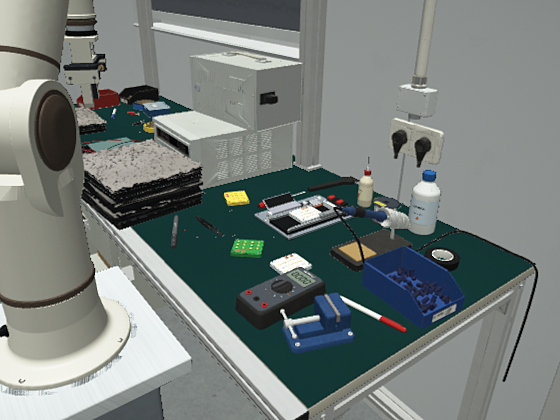

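View pics/top0.png

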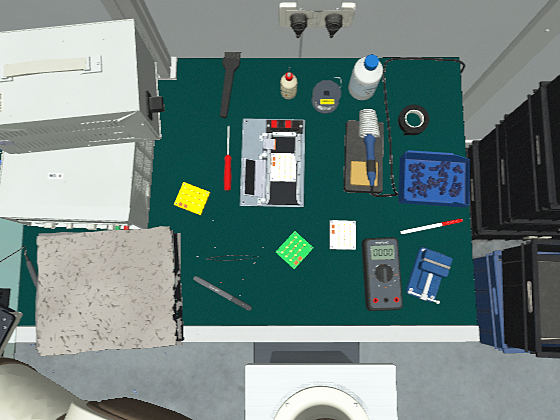

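The top view shows the cradle at about (273,163), its lever pad to the left (~x 252) and the white module near (283,165). I'll enlarge both views.

Run:
```python
import cv2
a=cv2.imread('pics/top0.png')[112:212,225:325];cv2.imwrite('pics/tc.png',cv2.resize(a,(600,600),interpolation=cv2.INTER_CUBIC))
a=cv2.imread('pics/side0.png')[175:250,245:365];cv2.imwrite('pics/sc.png',cv2.resize(a,(800,500),interpolation=cv2.INTER_CUBIC))
```

```text
(no output)
```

View pics/tc.png

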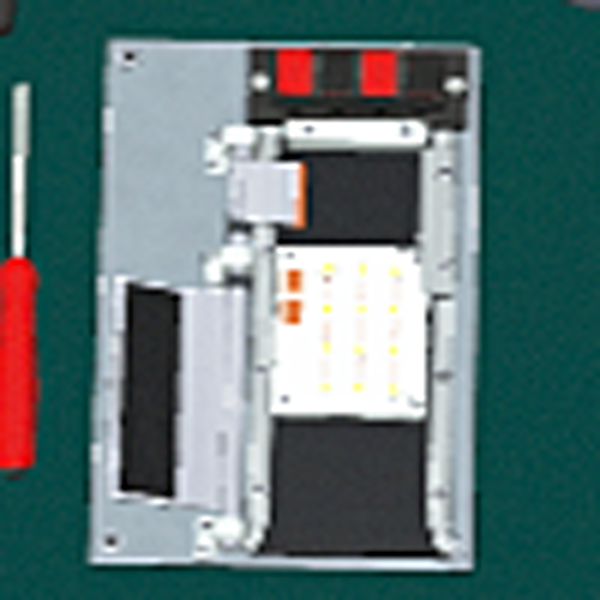

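View pics/sc.png

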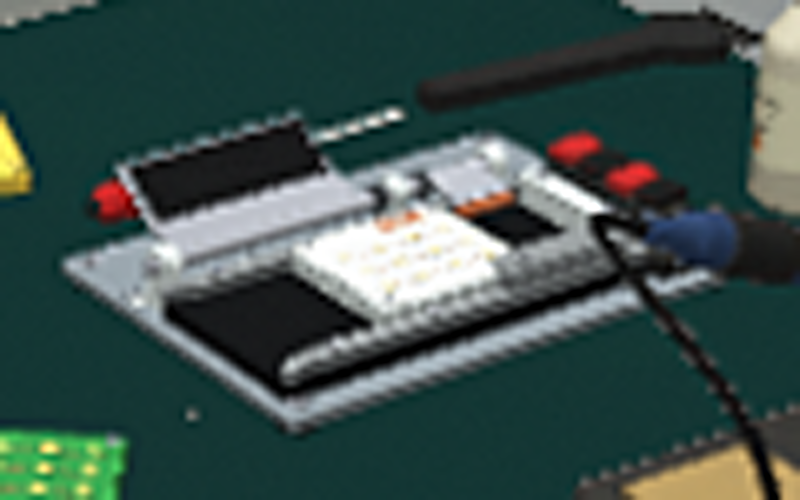

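```bash
cat > h.py <<'E'
import numpy as np
from cell import camera_params
def cam(n):
    c=camera_params(n);return c,210/np.tan(np.radians(c['vfov']/2))
def proj(n,X,k=0):
    c,f=cam(n);p=np.atleast_2d(X)@c['R'].T+c['t'];q=p[:,:2]/p[:,2:]
    q=q*(1+k*(q**2).sum(1,keepdims=True));return q*f+[c['cx'],c['cy']]
def C2W(P,p):
    c,s=np.cos(p[2]),np.sin(p[2]);P=np.atleast_2d(P)/1000.
    return np.c_[p[0]+c*P[:,0]-s*P[:,1],p[1]+s*P[:,0]+c*P[:,1],P[:,2]]
E
python3 - <<'E'
from h import *
from scipy.optimize import least_squares
B=np.array([(108,96,8),(108,-46,8),(-96,96,8),(-96,-46,8)])
T=np.array([(107,42),(480,46),(90,565),(472,570)])/6+[225,112]-.4
S=np.array([(490,135),(65,265),(295,433)])/6.667+[245,175]-.4
M=np.array([(32,28,26),(32,-28,26),(-32,28,26),(-32,-28,26)])
MT=np.array([(275,245),(418,250),(270,412),(425,417)])/6+[225,112]-.4
def res(p,split=False):
    kt,ks=p[3],p[4]
    a=proj('top',C2W(B,p),kt)-T; b=proj('side',C2W(B[[0,2,3]],p),ks)-S
    m=proj('top',C2W(M+[p[5]*1000,0,0],p),kt)-MT
    if split:print(a.round(1),b.round(1),m.round(1))
    return np.r_[a.ravel(),b.ravel()*.7,m.ravel()]
for fix in (0,1):
    f=(lambda p:np.r_[res(p),p[3:5]*(1e4 if fix else 3)])
    r=least_squares(f,[.6,0,0,0,0,-.02]);print(r.x.round(4),r.cost);res(r.x,True)
p=r.x
E
```

```text
[ 0.5862  0.0778 -0.0192 -0.1255  0.0214 -0.0101] 6.072516668121711
[[-0.1 -0.3]
 [-0.7 -0.1]
 [-0.1 -0.3]
 [-0.1 -0.1]] [[-1.  -1.4]
 [-1.7 -1.4]
 [-1.1 -2.7]] [[ 0.4  0.2]
 [ 1.6 -0.3]
 [ 0.7  0.3]
 [ 0.2 -0.1]]
[ 0.5859  0.0778 -0.0194 -0.      0.     -0.0099] 6.253382079602932
[[-0.3 -0.5]
 [-0.5 -0.3]
 [-0.1 -0.1]
 [-0.   0. ]] [[-1.  -1.3]
 [-1.8 -1.3]
 [-1.2 -2.6]] [[ 0.4  0.1]
 [ 1.7 -0.3]
 [ 0.7  0.3]
 [ 0.2 -0.1]]
```

Cradle is at about (0.586, 0.078), yaw -0.019. The module is at cradle x ≈ -10, so its leading face is about 8 mm short of the nose, which fits the stated range. Moving now, high over the stack, with an opening of 60 mm.

Request:
{"name": "arm_command", "arguments": {
  "series": [
    {"travel": [0,0,1],"dr": [0,0,0],"hand": 60},
    {"travel": [0,0,1],"dr": [0,0,0],"hand": 60},
    {"travel": [0,0,1],"dr": [0,0,0],"hand": 60},
    {"travel": [0.5,-0.95,0],"dr": [0,0,0.3],"hand": 60},
    {"travel": [0.5,-0.95,0],"dr": [0,0,0.3],"hand": 60},
    {"travel": [0.5,-0.95,0],"dr": [0,0,0.3],"hand": 60},
    {"travel": [0.5,-0.95,0],"dr": [0,0,0.3],"hand": 60},
    {"travel": [0.5,-0.95,0],"dr": [0,0,0.3],"hand": 60},
    {"travel": [0.5,-0.95,0],"dr": [0,0,0.3],"hand": 60},
    {"travel": [0.5,-0.95,0],"dr": [0,0,0.3],"hand": 60},
    {"travel": [0.5,-0.95,0],"dr": [0,0,0.3],"hand": 60},
    {"travel": [0.5,-0.95,0],"dr": [0,0,0.3],"hand": 60}
  ]
}}

```text
time: 1.1
eef_pos: [0.3835, 0.3756, 0.2659]
eef_rot: [-0.302, -3.126, 0.001]
force: [0.2, 0.3, -0.2]
gripper_width: 0.0601
finger_force: 0.0
```

Request:
{"name": "arm_command", "arguments": {
  "series": [
    {"travel": [0.5,-0.95,0],"dr": [0,0,0.3],"hand": 60},
    {"travel": [0.5,-0.95,0],"dr": [0,0,0.3],"hand": 60},
    {"travel": [0.5,-0.95,0],"dr": [0,0,0.3],"hand": 60},
    {"travel": [0.5,-0.95,0],"dr": [0,0,0.3],"hand": 60},
    {"travel": [0.5,-0.95,0],"dr": [0,0,0.3],"hand": 60},
    {"travel": [0.5,-0.95,0],"dr": [0,0,0.3],"hand": 60},
    {"travel": [0.5,-0.95,0],"dr": [0,0,0.2],"hand": 60},
    {"travel": [0.5,-0.95,0],"dr": [0,0,0],"hand": 60},
    {"travel": [0.5,-0.95,0],"dr": [0,0,0],"hand": 60},
    {"travel": [0,0,0],"dr": [0,0,0],"hand": 60},
    {"travel": [0,0,0],"dr": [0,0,0],"hand": 60}
  ]
}}

```text
time: 2.02
eef_pos: [0.4962, 0.1615, 0.2658]
eef_rot: [-0.037, -3.14, 0.001]
force: [0.1, 1.0, 0.5]
gripper_width: 0.0597
finger_force: 0.0
```

Request:
{"name": "arm_command", "arguments": {
  "series": [
    {"travel": [0.57,-0.89,0],"dr": [0,0,0.05],"hand": 60},
    {"travel": [0.57,-0.89,-0.8],"dr": [0,0,0],"hand": 60},
    {"travel": [0,0,-1],"dr": [0,0,0],"hand": 60},
    {"travel": [0,0,-1],"dr": [0,0,0],"hand": 60},
    {"travel": [0,0,-1],"dr": [0,0,0],"hand": 60},
    {"travel": [0,0,-1],"dr": [0,0,0],"hand": 60},
    {"travel": [0,0,-1],"dr": [0,0,0],"hand": 60},
    {"travel": [0,0,-1],"dr": [0,0,0],"hand": 60},
    {"travel": [0,0,-0.8],"dr": [0,0,0],"hand": 60},
    {"travel": [0,0,0],"dr": [0,0,0],"hand": 60},
    {"travel": [0,0,0],"dr": [0,0,0],"hand": 60}
  ]
}}

```text
time: 2.93
eef_pos: [0.5227, 0.1201, 0.0755]
eef_rot: [-0.021, -3.138, -0.0]
force: [0.1, 0.2, -0.2]
gripper_width: 0.0597
finger_force: 0.0
```

Run:
```python
from h import *
from cell import *
import cv2
a=snapshot('side');s=read_state();print(s['eef_pos'])
p=[.5859,.0778,-.0194]
def mk(X,col):
    for u in proj('side',X): cv2.circle(b,tuple(int(round(v)) for v in ((u-[225,135])*5+2)),4,col,1)
b=cv2.resize(a[135:255,225:385],(800,600),interpolation=cv2.INTER_CUBIC)
e=s['eef_pos'];mk([e],(0,0,255))
mk(C2W([(-42,28,26),(-42,-28,26),(22,-28,26)],p),(255,0,0))
mk([e+[0,.03,0],e-[0,.03,0]],(0,255,0))
cv2.imwrite('pics/s2.png',b)
```

```text
[0.52419251 0.12020108 0.07682018]
```

View pics/s2.png

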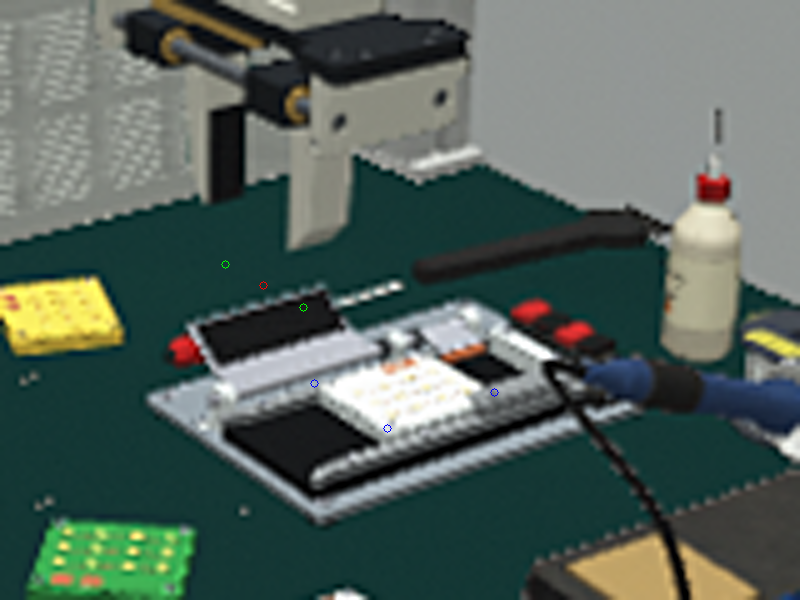

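The picture shows the near fingertip's lower corner at about (288,250), roughly 16 px above where the state puts it. The cradle markers fit within about 2 px. I'll re-shoot to see if it was a stale picture.

Run:
```python
from h import *
from cell import *
import cv2
a=snapshot('side');t=snapshot('top');s=read_state();e=s['eef_pos'];print(e,s['time'],s['eef_rot'],s['gripper_width'])
def box(n,im,o,k):
    b=cv2.resize(im[o[1]:o[1]+120,o[0]:o[0]+k],None,fx=4,fy=4,interpolation=cv2.INTER_CUBIC)
    b=b[:480,:400]
    for w in(-1,1):
        P=[e+[dx,w*y,0] for dx,y in((-.0095,.03),(.0095,.03),(.0095,.049),(-.0095,.049))]
        cv2.polylines(b,[((proj(n,P)-o)*4+2).round().astype(int)],True,(0,0,255),1)
    return b
cv2.imwrite('pics/s3.png',np.hstack([box('side',a,[235,135],100),box('top',t,[225,102],100)]))
```

```text
[0.52549018 0.11992363 0.07794861] 3.0833 [2.27092606e-02 3.13897546e+00 1.49342731e-03] 0.05976883770661911
```

View pics/s3.png

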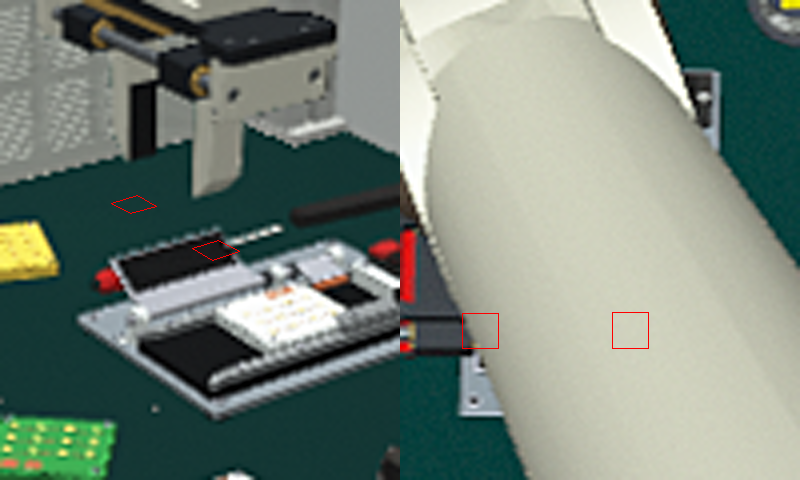

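The re-shoot gives the same result: both tips appear about 13 px (about 30 mm) higher than the reported TCP, in the right horizontal place. I'll descend in steps and let force tell.

Request:
{"name": "arm_command", "arguments": {
  "series": [
    {"travel": [0,0,-0.5],"dr": [0,0,0],"hand": 60},
    {"travel": [0,0,-0.5],"dr": [0,0,0],"hand": 60},
    {"travel": [0,0,0],"dr": [0,0,0],"hand": 60},
    {"travel": [0,0,0],"dr": [0,0,0],"hand": 60}
  ]
}}

```text
time: 3.42
eef_pos: [0.5247, 0.1191, 0.0522]
eef_rot: [0.024, 3.141, 0.0]
force: [0.6, 0.8, 0.6]
gripper_width: 0.0601
finger_force: 0.0
```

Request:
{"name": "arm_command", "arguments": {
  "series": [
    {"travel": [0,0,-0.3],"dr": [0,0,0],"hand": 60},
    {"travel": [0,0,-0.3],"dr": [0,0,0],"hand": 60},
    {"travel": [0,0,0],"dr": [0,0,0],"hand": 60}
  ]
}}

```text
time: 3.67
eef_pos: [0.5237, 0.1187, 0.0354]
eef_rot: [-0.024, -3.14, 0.0]
force: [-0.7, -0.2, -0.7]
gripper_width: 0.0598
finger_force: 0.0
```

Run:
```python
from h import *
from cell import *
import cv2
a=snapshot('side');s=read_state();e=s['eef_pos'];print(e,s['time'],s['force'],s['wrist_torque'])
o=[235,155];b=cv2.resize(a[155:255,235:365],None,fx=6,fy=6,interpolation=cv2.INTER_CUBIC)
for w in(-1,1):
    P=[e+[dx,w*y,0] for dx,y in((-.0095,.03),(.0095,.03),(.0095,.049),(-.0095,.049))]
    cv2.polylines(b,[((proj('side',P)-o)*6+3).round().astype(int)],True,(0,0,255),1)
cv2.imwrite('pics/s4.png',b)
```

```text
[0.52371578 0.11874153 0.03576627] 3.7167 [ 0.61731972 -0.56183875  0.8087306 ] [ 0.00293251  0.01186069 -0.00116639]
```

View pics/s4.png

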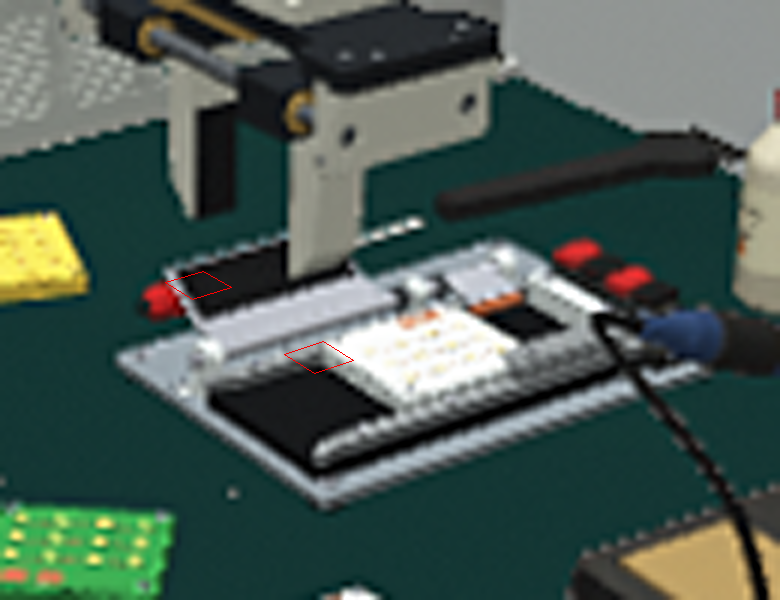

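No contact at TCP z 0.036, and the tip still shows above the pad. I need to know if the offset is vertical or horizontal, so I'll compare gripper features in the top and side views.

Run:
```python
from h import *
from cell import *
import cv2
a=snapshot('side');t=snapshot('top');s=read_state();print(s['eef_pos'])
cv2.imwrite('pics/side5.png',a);cv2.imwrite('pics/top5.png',t)
L=cv2.resize(a[130:230,240:340],None,fx=4,fy=4,interpolation=cv2.INTER_CUBIC)
R=cv2.resize(t[140:240,180:280],None,fx=4,fy=4,interpolation=cv2.INTER_CUBIC)
cv2.imwrite('pics/s5.png',np.hstack([L,R]))
```

```text
[0.52422374 0.11890279 0.03627436]
```

View pics/s5.png

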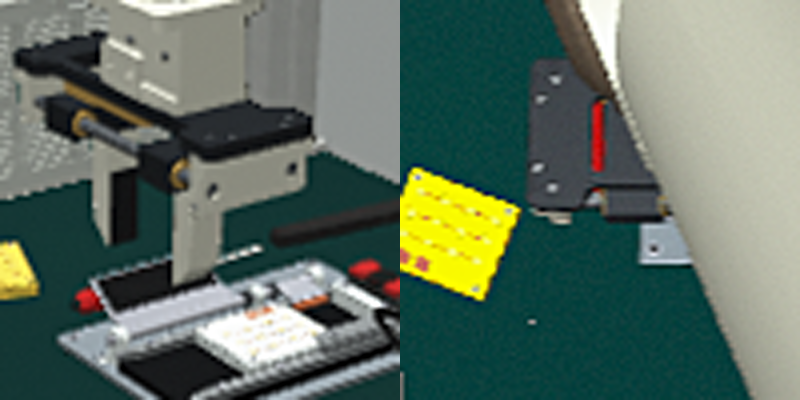

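Run:
```python
from h import *
import numpy as np
def ray(n,uv):
    c,f=cam(n);d=c['R'].T@np.array([(uv[0]-c['cx'])/f,(uv[1]-c['cy'])/f,1]);return -c['R'].T@c['t'],d/np.linalg.norm(d)
def tri(us,ut):
    (o,d),(p,e)=ray('side',us),ray('top',ut)
    k=np.linalg.lstsq(np.c_[d,-e],p-o,rcond=None)[0];A,B=o+k[0]*d,p+k[1]*e
    return A.round(4),B.round(4)
print(tri((240+15/4,130+52/4),(180+130/4,140+205/4)))
# near plate corner (x-,y-), assume same z
for z in (.10,.11,.12,.13,.14,.15):
    o,d=ray('side',(240+188/4,130+152/4));print(z,(o+d*(z-o[2])/d[2]).round(4), end=' ')
    o,d=ray('top',(180+130/4,140+205/4));print((o+d*(z-o[2])/d[2]).round(4))
```

```text
(array([0.4932, 0.2112, 0.1756]), array([0.4906, 0.2127, 0.1752]))
0.1 [0.598  0.1792 0.1   ] [0.5059 0.2234 0.1   ]
0.11 [0.5821 0.1591 0.11  ] [0.5039 0.2219 0.11  ]
0.12 [0.5662 0.139  0.12  ] [0.5019 0.2205 0.12  ]
0.13 [0.5503 0.1189 0.13  ] [0.4998 0.2191 0.13  ]
0.14 [0.5344 0.0989 0.14  ] [0.4978 0.2177 0.14  ]
0.15 [0.5186 0.0788 0.15  ] [0.4957 0.2163 0.15  ]
```

The gripper plate triangulates to the expected x and y but is about 30 mm high. So the offset is vertical, and the true tips are about 30 mm above the reported TCP. I'll continue down, watching the force.

Request:
{"name": "arm_command", "arguments": {
  "series": [
    {"travel": [0,0,-0.3],"dr": [0,0,0],"hand": 60},
    {"travel": [0,0,-0.3],"dr": [0,0,0],"hand": 60},
    {"travel": [0,0,0],"dr": [0,0,0],"hand": 60},
    {"travel": [0,0,0],"dr": [0,0,0],"hand": 60}
  ]
}}

```text
time: 4.15
eef_pos: [0.5235, 0.1187, 0.0205]
eef_rot: [-0.024, -3.14, 0.001]
force: [0.4, 0.9, 0.3]
gripper_width: 0.0601
finger_force: 0.0
```

Request:
{"name": "arm_command", "arguments": {
  "series": [
    {"travel": [0,0,-0.2],"dr": [0,0,0],"hand": 60},
    {"travel": [0,0,-0.2],"dr": [0,0,0],"hand": 60},
    {"travel": [0,0,0],"dr": [0,0,0],"hand": 60},
    {"travel": [0,0,0],"dr": [0,0,0],"hand": 60}
  ]
}}

```text
time: 4.48
eef_pos: [0.5239, 0.1188, 0.0109]
eef_rot: [-0.024, -3.141, 0.0]
force: [-0.4, 0.2, -0.6]
gripper_width: 0.06
finger_force: 0.0
```

Request:
{"name": "arm_command", "arguments": {
  "series": [
    {"travel": [0,0,-0.2],"dr": [0,0,0],"hand": 60},
    {"travel": [0,0,0],"dr": [0,0,0],"hand": 60},
    {"travel": [0,0,0],"dr": [0,0,0],"hand": 60}
  ]
}}

```text
time: 4.73
eef_pos: [0.5241, 0.1188, 0.0061]
eef_rot: [-0.024, -3.141, 0.0]
force: [-0.1, -0.6, -0.4]
gripper_width: 0.0605
finger_force: 0.0
```

Request:
{"name": "arm_command", "arguments": {
  "series": [
    {"travel": [0,0,-0.2],"dr": [0,0,0],"hand": 60},
    {"travel": [0,0,0],"dr": [0,0,0],"hand": 60},
    {"travel": [0,0,0],"dr": [0,0,0],"hand": 60}
  ]
}}

```text
time: 4.98
eef_pos: [0.5246, 0.1188, 0.0013]
eef_rot: [0.024, 3.141, -0.0]
force: [0.0, -0.5, 1.0]
gripper_width: 0.0601
finger_force: 0.8
```

Run:
```python
from h import *
from cell import *
import cv2
s=read_state();print(s['eef_pos'],s['force'],s['wrist_torque'])
a=snapshot('side');cv2.imwrite('pics/side6.png',a)
cv2.imwrite('pics/s6.png',cv2.resize(a[150:250,235:365],None,fx=6,fy=6,interpolation=cv2.INTER_CUBIC))
```

```text
[0.52462189 0.11879352 0.00133949] [ 0.03387595 -0.48062633  1.01776327] [ 0.00615762 -0.09169064  0.01366775]
```

View pics/s6.png

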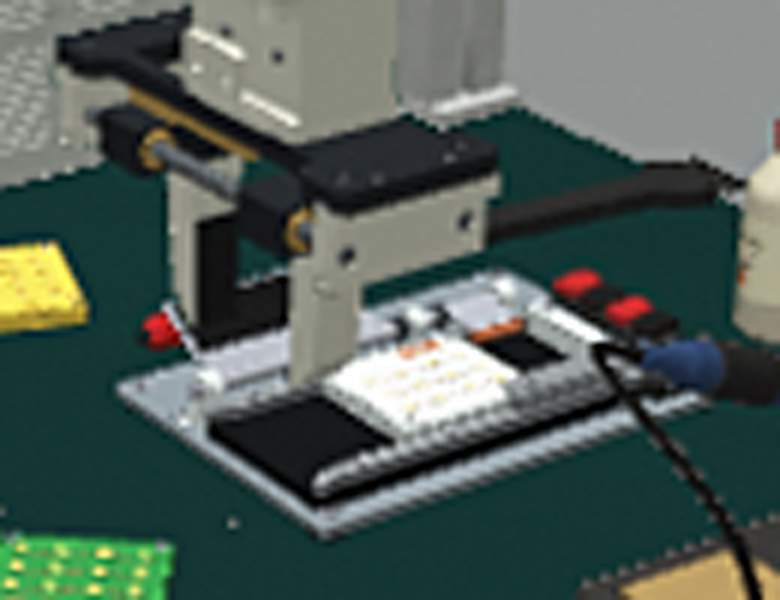

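The picture shows the far fingertip just meeting the black pad (~(215,345)) and the near fingertip over the track behind the module (~(318,380)). The force confirms first contact, so true tip z ≈ reading + 0.037. I'll press on gently.

Request:
{"name": "arm_command", "arguments": {
  "series": [
    {"travel": [0,0,-0.2],"dr": [0,0,0],"hand": 60},
    {"travel": [0,0,-0.2],"dr": [0,0,0],"hand": 60},
    {"travel": [0,0,0],"dr": [0,0,0],"hand": 60},
    {"travel": [0,0,0],"dr": [0,0,0],"hand": 60}
  ]
}}

```text
time: 5.37
eef_pos: [0.5247, 0.1194, -0.0087]
eef_rot: [0.024, 3.141, 0.001]
force: [1.0, 0.9, 3.9]
gripper_width: 0.0603
finger_force: 1.6
```

Request:
{"name": "arm_command", "arguments": {
  "series": [
    {"travel": [0,0,-0.15],"dr": [0,0,0],"hand": 60},
    {"travel": [0,0,0],"dr": [0,0,0],"hand": 60},
    {"travel": [0,0,0],"dr": [0,0,0],"hand": 60}
  ]
}}

```text
time: 5.62
eef_pos: [0.5247, 0.1192, -0.0123]
eef_rot: [0.024, 3.141, 0.001]
force: [0.7, 0.7, 3.4]
gripper_width: 0.06
finger_force: 2.0
```

Request:
{"name": "arm_command", "arguments": {
  "series": [
    {"travel": [0,0,-0.1],"dr": [0,0,0],"hand": 60},
    {"travel": [0,0,0],"dr": [0,0,0],"hand": 60},
    {"travel": [0,0,0],"dr": [0,0,0],"hand": 60}
  ]
}}

```text
time: 5.87
eef_pos: [0.5247, 0.1189, -0.0147]
eef_rot: [0.024, 3.141, 0.0]
force: [1.2, 1.4, 5.6]
gripper_width: 0.06
finger_force: 2.4
```

Request:
{"name": "arm_command", "arguments": {
  "series": [
    {"travel": [0,0,-0.08],"dr": [0,0,0],"hand": 60},
    {"travel": [0,0,0],"dr": [0,0,0],"hand": 60},
    {"travel": [0,0,0],"dr": [0,0,0],"hand": 60}
  ]
}}

```text
time: 6.12
eef_pos: [0.5247, 0.1187, -0.0164]
eef_rot: [0.024, 3.141, -0.0]
force: [1.2, 0.8, 8.4]
gripper_width: 0.0604
finger_force: 3.8
```

Run:
```python
from cell import *
import cv2,numpy as np
s=read_state();print(s['force'],s['wrist_torque'],s['wrist_torque']/s['force'][2])
a=snapshot('side').astype(int);b=cv2.imread('pics/side6.png').astype(int)
from h import *
p=[.5859,.0778,-.0194]
for n,P in(('nose',(42,22,22)),('padend',(-2,74,20)),('mod',(-10,0,26))):
    u,v=proj('side',C2W(P,p))[0].round().astype(int)+[1,2];print(n,u,v,abs(a-b).sum(2)[v-3:v+4,u-4:u+5].mean(0).round())
```

```text
[1.20421557 0.76496869 8.35931693] [ 0.27046757 -0.04335332 -0.0096205 ] [ 0.03235522 -0.00518623 -0.00115087]
nose 317 207 [38. 49. 68. 48. 50. 44. 41. 40. 30.]
padend 290 204 [15. 35. 38. 23. 16. 15. 38. 17. 47.]
mod 306 214 [0. 0. 1. 1. 0. 1. 0. 0. 0.]
```

The moment arm (+32 mm) shows the load is on the pad. The nose pixels changed and the module didn't move. Pushing now.

Request:
{"name": "arm_command", "arguments": {
  "series": [
    {"travel": [0.2,-0.01,0],"dr": [0,0,0],"hand": 60},
    {"travel": [0.2,-0.01,0],"dr": [0,0,0],"hand": 60},
    {"travel": [0.2,0,0],"dr": [0,0,0],"hand": 60},
    {"travel": [0.2,0,0],"dr": [0,0,0],"hand": 60},
    {"travel": [0.2,0,0],"dr": [0,0,0],"hand": 60},
    {"travel": [0,0,0],"dr": [0,0,0],"hand": 60}
  ]
}}

```text
time: 6.67
eef_pos: [0.5387, 0.1183, -0.0173]
eef_rot: [-0.018, -3.123, 0.006]
force: [-22.1, -1.3, 31.2]
gripper_width: 0.0596
finger_force: 15.7
```

```bash
cat > mx.py <<'E'
from h import *
from cell import *
import cv2,sys
s=read_state();print(s['eef_pos'],s['force'],s['wrist_torque'])
a=snapshot('side').astype(int);b=cv2.imread('pics/side6.png').astype(int);p=[.5859,.0778,-.0194]
cv2.imwrite(sys.argv[1],a.astype('uint8'))
def prof(im,y):  # brightness along the module's right part, at top height
    X=C2W([(x,y,26) for x in range(-60,66,3)],p);q=proj('side',X)+[1,2]
    return [int(im[int(round(v)),int(round(u))].sum()/3) for u,v in q]
for y in(-10,-20):print(prof(b,y));print(prof(a,y))
E
python3 mx.py pics/side7.png
```

```text
[ 0.53867074  0.11832946 -0.01730628] [-22.05830293  -1.31479309  31.20510538] [0.79766616 5.2186501  0.69749093]
[25, 25, 20, 33, 139, 157, 162, 207, 234, 246, 242, 212, 224, 249, 238, 223, 229, 237, 237, 249, 233, 227, 247, 238, 220, 237, 189, 255, 255, 152, 24, 72, 88, 32, 70, 86, 102, 73, 140, 140, 159, 168]
[25, 25, 25, 23, 20, 11, 131, 164, 155, 211, 251, 255, 229, 227, 242, 237, 248, 244, 224, 249, 240, 235, 244, 238, 233, 250, 182, 241, 226, 196, 194, 106, 81, 32, 70, 85, 102, 74, 140, 140, 158, 168]
[22, 21, 10, 23, 80, 153, 168, 224, 206, 224, 255, 255, 244, 255, 255, 242, 254, 255, 243, 254, 255, 243, 226, 255, 165, 122, 161, 136, 119, 146, 163, 152, 165, 162, 162, 164, 163, 160, 167, 135, 53, 11]
[23, 20, 23, 21, 16, 78, 130, 133, 143, 206, 218, 252, 244, 254, 255, 243, 255, 255, 242, 254, 255, 250, 239, 255, 165, 122, 159, 134, 117, 144, 164, 152, 165, 162, 162, 166, 163, 160, 168, 134, 53, 11]
```

High drag: the moment balance puts it on the far finger, which is digging into the rubber pad at the hard stop. I'll ease up a little, keeping the clip well open.

Request:
{"name": "arm_command", "arguments": {
  "series": [
    {"travel": [0,0,0.06],"dr": [0,0,0],"hand": 60},
    {"travel": [0,0,0.04],"dr": [0,0,0],"hand": 60},
    {"travel": [0,0,0],"dr": [0,0,0],"hand": 60}
  ]
}}

```text
time: 6.97
eef_pos: [0.5457, 0.1181, -0.0149]
eef_rot: [-0.022, -3.136, 0.002]
force: [-4.2, 0.4, 5.8]
gripper_width: 0.06
finger_force: 3.0
```

Request:
{"name": "arm_command", "arguments": {
  "series": [
    {"travel": [0.1,0,0.02],"dr": [0,0,0],"hand": 60},
    {"travel": [0.1,0,0],"dr": [0,0,0],"hand": 60},
    {"travel": [0.1,0,0],"dr": [0,0,0],"hand": 60},
    {"travel": [0.1,0,0],"dr": [0,0,0],"hand": 60},
    {"travel": [0,0,0],"dr": [0,0,0],"hand": 60}
  ]
}}

```text
time: 7.38
eef_pos: [0.5585, 0.118, -0.0143]
eef_rot: [-0.024, -3.14, 0.001]
force: [-4.8, -0.3, 5.3]
gripper_width: 0.0602
finger_force: 2.8
```

```bash
python3 mx.py pics/side8.png
```

```text
[ 0.55850535  0.11795154 -0.01434678] [-4.79920438 -0.3008997   5.28655807] [0.10815259 0.96921276 0.0791829 ]
[25, 25, 20, 33, 139, 157, 162, 207, 234, 246, 242, 212, 224, 249, 238, 223, 229, 237, 237, 249, 233, 227, 247, 238, 220, 237, 189, 255, 255, 152, 24, 72, 88, 32, 70, 86, 102, 73, 140, 140, 159, 168]
[24, 25, 24, 24, 26, 26, 25, 26, 24, 23, 20, 14, 122, 148, 148, 229, 245, 255, 241, 229, 236, 246, 244, 227, 221, 231, 166, 255, 241, 171, 254, 250, 201, 240, 224, 206, 169, 75, 138, 138, 159, 168]
[22, 21, 10, 23, 80, 153, 168, 224, 206, 224, 255, 255, 244, 255, 255, 242, 254, 255, 243, 254, 255, 243, 226, 255, 165, 122, 161, 136, 119, 146, 163, 152, 165, 162, 162, 164, 163, 160, 167, 135, 53, 11]
[22, 22, 25, 22, 21, 25, 24, 24, 24, 22, 11, 44, 116, 150, 196, 231, 189, 217, 235, 254, 255, 252, 240, 255, 173, 132, 161, 136, 119, 142, 161, 151, 160, 160, 160, 160, 163, 161, 167, 135, 53, 12]
```

Sliding well; the module has moved ~24 mm, with ~16 mm to go.

Request:
{"name": "arm_command", "arguments": {
  "series": [
    {"travel": [0.1,0,0],"dr": [0,0,0],"hand": 60},
    {"travel": [0.1,0,0],"dr": [0,0,0],"hand": 60},
    {"travel": [0.1,0,0],"dr": [0,0,0],"hand": 60},
    {"travel": [0.1,0,0],"dr": [0,0,0],"hand": 60},
    {"travel": [0.1,0,0],"dr": [0,0,0],"hand": 60},
    {"travel": [0,0,0],"dr": [0,0,0],"hand": 60}
  ]
}}

```text
time: 7.93
eef_pos: [0.5726, 0.1183, -0.0138]
eef_rot: [0.024, 3.141, 0.0]
force: [-3.2, -0.3, 4.3]
gripper_width: 0.0597
finger_force: 2.6
```

Request:
{"name": "arm_command", "arguments": {
  "series": [
    {"travel": [0.1,0,0],"dr": [0,0,0],"hand": 60},
    {"travel": [0.06,0,0],"dr": [0,0,0],"hand": 60},
    {"travel": [0,0,0],"dr": [0,0,0],"hand": 60}
  ]
}}

```text
time: 8.18
eef_pos: [0.573, 0.1182, -0.0142]
eef_rot: [-0.025, -3.136, 0.002]
force: [-10.2, 0.0, 10.8]
gripper_width: 0.0598
finger_force: 6.6
```

```bash
python3 mx.py pics/side9.png
```

```text
[ 0.57299447  0.11819382 -0.01422984] [-1.02176758e+01  8.34902378e-04  1.08419174e+01] [-0.13247343  2.30127687 -0.24341343]
[25, 25, 20, 33, 139, 157, 162, 207, 234, 246, 242, 212, 224, 249, 238, 223, 229, 237, 237, 249, 233, 227, 247, 238, 220, 237, 189, 255, 255, 152, 24, 72, 88, 32, 70, 86, 102, 73, 140, 140, 159, 168]
[26, 25, 25, 26, 24, 25, 26, 26, 24, 26, 25, 25, 26, 25, 24, 14, 28, 82, 156, 160, 206, 255, 246, 217, 225, 253, 184, 240, 216, 173, 255, 232, 121, 239, 229, 192, 147, 241, 205, 205, 255, 255]
[22, 21, 10, 23, 80, 153, 168, 224, 206, 224, 255, 255, 244, 255, 255, 242, 254, 255, 243, 254, 255, 243, 226, 255, 165, 122, 161, 136, 119, 146, 163, 152, 165, 162, 162, 164, 163, 160, 167, 135, 53, 11]
[22, 20, 24, 23, 22, 23, 24, 23, 23, 23, 25, 24, 22, 23, 20, 11, 120, 149, 153, 224, 228, 231, 211, 255, 167, 121, 161, 135, 118, 142, 162, 151, 160, 161, 161, 157, 159, 160, 162, 133, 53, 11]
```

Request:
{"name": "arm_command", "arguments": {
  "series": [
    {"travel": [0.08,0,0],"dr": [0,0,0],"hand": 60},
    {"travel": [0,0,0],"dr": [0,0,0],"hand": 60},
    {"travel": [0,0,0],"dr": [0,0,0],"hand": 60}
  ]
}}

```text
time: 8.48
eef_pos: [0.5731, 0.1182, -0.0144]
eef_rot: [-0.025, -3.133, 0.002]
force: [-13.7, -0.4, 14.0]
gripper_width: 0.0597
finger_force: 8.7
```

Run:
```python
from h import *
from cell import *
import cv2
a=snapshot('side');cv2.imwrite('pics/side10.png',a);p=[.5859,.0778,-.0194]
b=cv2.resize(a[160:250,255:375],None,fx=6.5,fy=6.5,interpolation=cv2.INTER_CUBIC)
P=C2W([(62,-28,26),(-2,-28,26),(-2,28,26)],p)
cv2.polylines(b,[((proj('side',P)+[1,2]-[255,160])*6.5+3).round().astype(int)],False,(0,0,255),1)
cv2.imwrite('pics/s10.png',b)
# displacement of the module's board by template matching on upsampled pictures
o=cv2.imread('pics/side0.png')
U=lambda im:cv2.resize(im,None,fx=8,fy=8,interpolation=cv2.INTER_CUBIC)
for c in((-34,-24),(-28,-14),(-20,-8)):
    u,v=proj('side',C2W((c[0],c[1],26),p))[0]+[1,2]
    T=U(o)[int((v-4)*8):int((v+4)*8),int((u-7)*8):int((u+7)*8)]
    x0,y0=int((u-15)*8),int((v-25)*8)
    r=cv2.matchTemplate(U(a)[y0:y0+300,x0:x0+480],T,cv2.TM_CCOEFF_NORMED);_,m,_,l=cv2.minMaxLoc(r)
    du=(np.array(l)+[x0,y0]-[int((u-7)*8),int((v-4)*8)])/8
    d10=(proj('side',C2W((c[0]+40,c[1],26),p))-proj('side',C2W((c[0],c[1],26),p)))[0]
    print(m,du,'predicted for 40 mm',d10)
```

```text
0.838239848613739 [11.875 -4.125] predicted for 40 mm [13.36263167 -4.44427608]
0.8097662925720215 [12.   -3.75] predicted for 40 mm [13.25087486 -4.35924938]
0.5502458810806274 [13.875 -7.625] predicted for 40 mm [13.12989741 -4.29146938]
```

View pics/s10.png

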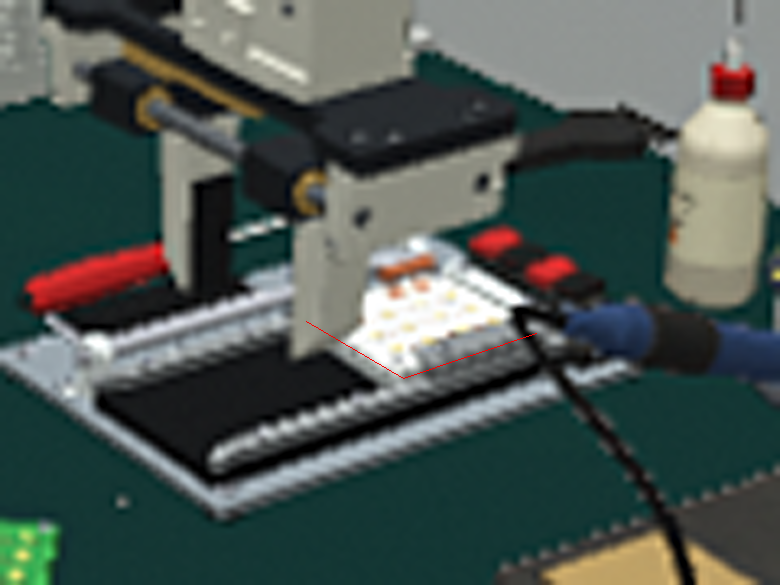

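The picture shows the module beneath the raised nose, right up by the white stop (~(490,285)). The push stalls firmly, with the load on the near finger. I'll back off slightly with the clip held, lift, and check from the top.

Request:
{"name": "arm_command", "arguments": {
  "series": [
    {"travel": [-0.1,0,0],"dr": [0,0,0],"hand": 60},
    {"travel": [-0.1,0,0],"dr": [0,0,0],"hand": 60},
    {"travel": [-0.1,0,0],"dr": [0,0,0],"hand": 60},
    {"travel": [0,0,0],"dr": [0,0,0],"hand": 60},
    {"travel": [0,0,0.2],"dr": [0,0,0],"hand": 60},
    {"travel": [0,0,0.2],"dr": [0,0,0],"hand": 60},
    {"travel": [0,0,0.3],"dr": [0,0,0],"hand": 60},
    {"travel": [0,0,0.5],"dr": [0,0,0],"hand": 60},
    {"travel": [0,0,1],"dr": [0,0,0],"hand": 60},
    {"travel": [0,0,1],"dr": [0,0,0],"hand": 60},
    {"travel": [0,0,1],"dr": [0,0,0],"hand": 60},
    {"travel": [0,0,1],"dr": [0,0,0],"hand": 60}
  ]
}}

```text
time: 9.53
eef_pos: [0.5696, 0.1185, 0.1178]
eef_rot: [-0.023, -3.141, 0.0]
force: [0.1, 0.0, 0.4]
gripper_width: 0.06
finger_force: 0.0
```

Request:
{"name": "arm_command", "arguments": {
  "series": [
    {"travel": [-0.5,0.9,1],"dr": [0,0,0],"hand": 60},
    {"travel": [-0.5,1,1],"dr": [0,0,0],"hand": 60},
    {"travel": [-0.5,1,1],"dr": [0,0,0],"hand": 60},
    {"travel": [-0.5,1,0],"dr": [0,0,0],"hand": 60},
    {"travel": [-0.5,1,0],"dr": [0,0,0],"hand": 60},
    {"travel": [-0.5,1,0],"dr": [0,0,0],"hand": 60},
    {"travel": [-0.5,1,0],"dr": [0,0,0],"hand": 60},
    {"travel": [-0.5,1,0],"dr": [0,0,0],"hand": 60},
    {"travel": [-0.5,1,0],"dr": [0,0,0],"hand": 60},
    {"travel": [0,0,0],"dr": [0,0,0],"hand": 60}
  ]
}}

```text
time: 10.37
eef_pos: [0.4528, 0.3476, 0.1921]
eef_rot: [-0.01, -3.14, -0.006]
force: [-1.2, 0.8, 0.6]
gripper_width: 0.0597
finger_force: 0.0
```

Run:
```python
from h import *
from cell import *
import cv2
s=read_state();print(s['eef_pos'],s['force'],s['time'])
t=snapshot('top');cv2.imwrite('pics/top11.png',t);o=cv2.imread('pics/top0.png');cv2.imwrite('pics/side11.png',snapshot('side'))
p=[.5859,.0778,-.0194]
def L(im,y):
    q=(proj('top',C2W([(x,y,26) for x in range(-60,70,2)],p))).astype(np.float32)
    return cv2.remap(im,q[None,:,0],q[None,:,1],cv2.INTER_CUBIC)[0].sum(1)//3
print(list(range(-60,70,2)))
for y in(-5,5,-12):print('before',[int(v) for v in L(o.astype(np.float32),y)]);print('now',[int(v) for v in L(t.astype(np.float32),y)])
```

```text
[0.45281868 0.34762559 0.19209719] [-1.22178001  0.84428455  0.56600141] 10.3667
[-60, -58, -56, -54, -52, -50, -48, -46, -44, -42, -40, -38, -36, -34, -32, -30, -28, -26, -24, -22, -20, -18, -16, -14, -12, -10, -8, -6, -4, -2, 0, 2, 4, 6, 8, 10, 12, 14, 16, 18, 20, 22, 24, 26, 28, 30, 32, 34, 36, 38, 40, 42, 44, 46, 48, 50, 52, 54, 56, 58, 60, 62, 64, 66, 68]
before [57, 56, 55, 57, 55, 54, 54, 38, 61, 187, 255, 255, 254, 254, 247, 246, 250, 248, 248, 244, 235, 240, 250, 252, 249, 249, 249, 249, 253, 236, 244, 251, 246, 251, 250, 254, 244, 235, 245, 255, 265, 223, 14, 41, 52, 52, 47, 47, 52, 51, 51, 49, 50, 52, 51, 49, 49, 51, 40, 45, 107, 201, 260, 255, 255]
now [50, 52, 49, 46, 51, 53, 49, 49, 51, 51, 48, 51, 52, 49, 49, 51, 50, 47, 48, 47, 47, 46, 48, 49, 46, 41, 40, 49, 156, 241, 261, 253, 248, 240, 229, 243, 246, 246, 247, 249, 239, 224, 248, 244, 231, 239, 215, 205, 232, 226, 240, 237, 237, 226, 238, 241, 197, 240, 253, 270, 166, 145, 245, 252, 254]
before [57, 55, 56, 57, 55, 56, 54, 44, 39, 104, 265, 255, 254, 254, 254, 254, 254, 254, 254, 254, 254, 254, 254, 254, 254, 254, 
[... 383 characters left out ...]
55, 254, 251, 252, 248, 250, 250, 252, 245, 229, 227, 251, 253, 262, 212, 163, 194, 261, 252]
before [56, 58, 55, 54, 55, 55, 55, 37, 54, 212, 253, 255, 254, 254, 254, 254, 254, 254, 254, 254, 253, 256, 256, 254, 254, 255, 254, 255, 254, 256, 255, 254, 255, 255, 254, 255, 256, 256, 255, 254, 263, 230, 23, 36, 50, 53, 52, 49, 49, 53, 55, 52, 47, 46, 49, 49, 49, 50, 44, 44, 98, 198, 264, 255, 255]
now [51, 52, 51, 51, 49, 49, 50, 50, 48, 49, 49, 46, 48, 48, 48, 48, 48, 45, 51, 47, 46, 49, 47, 45, 46, 43, 39, 63, 175, 246, 258, 254, 246, 232, 253, 253, 254, 255, 254, 253, 253, 253, 253, 253, 253, 253, 253, 253, 253, 252, 252, 251, 251, 251, 251, 251, 251, 251, 254, 271, 167, 136, 253, 251, 255]
```

From the top, the module's front edge meets the stop with no dark gap. It moved 38 mm and sits within about 1 mm of the stop, and the arm is clear. Handing in.

```bash
python3 -c "
from cell import *
print(hand_in())"
```

```text
the job is handed in; nothing more can be done
None
```

I loaded the module with the clip held open and handed the job in; no verdict came back. The top view put the module within about 1 mm of the stop with the arm clear, but I did not check that the nose came down onto it.

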